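# Snap the sprung-open placemat clip shut on the shelf lip

## Robot

A 6-joint arm with a two-finger parallel gripper is mounted at the origin on the work surface. World frame = base frame: x ahead of the robot, y to its left, z up, the work surface at z = 0. Lengths are in mm, angles in degrees, forces in N, time in s.
With the tool pointing down it reaches from about 325 to 775 mm from the base axis. Payload 5.5 kg.
Tool frame: the origin (TCP) lies at the very end of the fingers, on their centre line; the grasp point (between the pads) lies 19 mm behind it; x points along the fingers, z is the direction in which the jaws open and shut, and the axes are right-handed (so a half turn about x gives the same grasp; the last joint's range is limited). The gripper opens to 88 mm and grips with 3 to 60 N. Pads are 20 mm wide; open, the fingers measure 115 mm over their backs; the gripper's body (75 mm by 178 mm) begins 61 mm behind the grasp point.
Start: joints at [-74.124, 5.22, 70.514, -0, 104.267, -3.249], TCP at [196.581, -566.897, 222.631] pointing down, gripper open.
Joint ranges: [-164.24, 164.24], [-49.07, 125.15], [9.68, 141.18], [-86.29, 266.29], [3.28, 154.24], [-151.56, 151.56]. Speed limits (degrees/s): [147.25, 147.25, 172.46, 180, 180, 180].

## Interface

Orientations are given as [roll, pitch, yaw] about the fixed x, y, z axes, in that order (R = Rz(yaw) Ry(pitch) Rx(roll)).
In Python, from bench import arm gives the robot as it stands. The module is installed in compiled form; this text tells all that it offers.
- The arm moves only by the tool servo_tool, never from a script. Its argument "motion" is a list of rows, each an object with "slide": the shift along the tool's x, y, z in m, a list of three; "rot": the turn, a rotation vector about the tool's x, y, z in rad, a list of three. A call has 1 to 5 rows; each row shifts and turns the pose as measured when the row begins, along the tool's axes as they then stand; what a row does not reach is not made up. A row lasts 1/8 s, in which the tool goes at most 62.5 mm and 10.7 degrees, less where a joint would pass 70% of its speed; a pose out of reach is approached as far as the arm can. A call with a gripper value outside its range is refused whole. "grip" is the closure in counts, from 0 (fully open) to 255 (shut), set as the call begins (left out, the last holds). The fingers move at their own pace and stop on an object; "newtons" is the grip in N (left out, the last holds). Time passes only in rows, so rows that do not move let the fingers close. It gives the time, the measured TCP pose, the force and the opening at its end, in the units of the state.
- arm.read_state(): the state, without advancing time (a new reading comes with each control period).
- arm.snapshot(name): name is "side" or "top"; returns a dict with "pixels" (384x512x3 uint8, blue, green, red), "depth" (384x512 float32, mm along the optical axis (not along the pixel's ray), 0 where there is no reading), "fovy" (degrees; the focal length in pixels is half the picture's height over the tangent of half this angle, whatever the lens; pixels are square), "cx", "cy" (the principal point, pixels), "k1" (the pictures are not rectified: a ray, as slopes to the right and down, at radius r is drawn at 1 + k1 r^2 times it, then the intrinsics apply), "origin" and "rotation" of the camera in the world. Camera axes: x right, y up, looking along -z (the intrinsics and any distortion apply to the point x, -y, -z); pixel columns grow to the right and rows downward; lengths in mm; the calibration is good to about 2 mm. A picture is of the moment at which its call begins.
- arm.hand_in(): hands the job in, once; it reports no verdict.
The state is a dict: "time": time; "joint_positions": joint angles; "qd": joint speeds; "joint_torque": joint torques, N m; "ee_pos": TCP position; "tcp_rot": TCP orientation; "force": force on the tool from outside, world axes, zero at the start; "moment": the same for the moment, N m; "grip_width": finger opening in mm.
Only numpy, scipy, OpenCV 4.12 (cv2) and the standard library are available. Lean on these libraries where they do the work, as an engineer would, in place of code of your own. Each camera call takes 0.05 s, during which the arm holds its last target. There are 200 camera calls.

## Task

One of the two steel lever clips that hold the rolled placemat on the shelf's lip has sprung open and its lever stands up. Press that lever down from above until its catch snaps over and it stays down by itself, then let go and move clear. Do not press on or open the other clip, which is already shut, and do not shove the blue dish.

Things in the scene. Friction and masses are not known exactly. Their poses are not given: they have to be found in the camera images.
- loose_paddle (a point): Middle of the upper face of the OPEN clip's lever paddle (40 x 38 x 6 mm), the spot to press. The lever is a steel strip hinged 80 mm from here, reaching over the shelf's lip towards the robot. Axes turn with it: x from paddle to hinge, y level along the hinge pin, z out of the upper face. Height here: open 210 mm (paddle end up, 38 deg), latched 161 mm (lever level), free space below.
- loose_lever (a joint): Angle of that lever, rad: 0 standing open, 0.67 level, 0.72 hard stop (harmless to reach). A spring pushes it up (1 to 2 N at the paddle). From about 0.37 a sprung catch resists too (about 6 N in all), gives way near 0.5 and snaps over; let go after that, it stays at about 0.67; let go before, it springs back to 0. The paddle swings 50 mm down and 17 mm towards the robot.
- shut_clip: The other, identical clip, already shut; leave alone. Steel, 44 mm wide, strapped over roll and lip, lever lying level. Origin on the shelf's top (100 mm above the work surface) below the lever's hinge; x square to the lip, away from the robot, y along the lip, z up. Hinge 58 mm above the origin; the lever reaches 100 mm from it in -x. Left or right of the open clip, 170 mm or more away.
- shut_lever (a joint): Angle of the shut clip's lever, rad, same meaning: about 0.67, held down by its catch.
- dish: Cobalt blue ceramic bowl, 124 mm across, 42 mm high, loose on the white shelf behind the roll. Origin at the centre of its underside, z up. Also loose on the shelf, none above 60 mm over its top: a steel sieve, a small round clear box with a lid, a yellow spatula.

How it is judged (in metres and radians):
At the end, for the whole second after the job is handed in: The lever of the clip that was open is down beyond 0.60 rad (held by its catch at about 0.67) and at rest, the other clip's lever is still down (beyond 0.60 rad), and the dish is within 20 mm of where it stood (value of joint each of loose_lever, shut_lever above 0.6 rad and velocity of joint loose_lever between -0.05 and 0.05 rad/s and distance of dish from where it was at the start of the episode below 0.02 m); the robot touches nothing.
It fails at once if the robot presses on the clip that is already shut (more than 3 N) (contact force between shut_clip and the fingers above 3 N or contact force between shut_clip and the arm above 3 N).
It fails at once if the shut clip is opened (value of joint shut_lever below 0.5 rad).
It fails at once if the dish is shoved by more than 20 mm (distance of dish from where it was at the start of the episode above 0.02 m).
It also fails if it takes over 32 s, if anything falls off the work surface, if the arm or the gripper's body presses on something with over 40 N, if the wrist force passes 120 N, or if a joint passes its speed limit or range.

## Working session

There is one attempt and no reset: what is moved stays moved. The work goes in short steps, Python scripts to look and compute and a tool call to move; the robot and the scene stay as the last step left them, time stands still between calls to the robot, and variables do not carry over. Pictures are saved under pics/ and viewed, about 8 in all and at most 12, crops included, and the job is handed in when it is done.

Besides the shell and the picture viewer there is one more tool, called as name([rows], argument=value, ...), one row to a line, values as JSON. servo_tool: Moves the arm, as the interface text tells. Its arguments: {"type":"object","properties":{"motion":{"type":"array","items":{"type":"object","properties":{"slide":{"type":"array","items":{"type":"number"}},"rot":{"type":"array","items":{"type":"number"}}}}},"grip":{"type":"number"},"newtons":{"type":"number"}},"required":["motion"]}

```bash
mkdir -p pics; cat > h.py <<'E'
import numpy as np, cv2
from bench import arm
def pts(s):
    D=s["depth"]; h,w=D.shape; f=h/2/np.tan(np.radians(s["fovy"])/2)
    v,u=np.mgrid[:h,:w].astype(float)
    K=np.array([[f,0,s["cx"]],[0,f,s["cy"]],[0,0,1]])
    n=cv2.undistortPoints(np.stack([u.ravel(),v.ravel()],1)[:,None],K,np.array([s["k1"],0,0,0,0.]))[:,0].reshape(h,w,2)
    c=np.stack([n[...,0]*D,-n[...,1]*D,-D],-1)
    P=c@np.array(s["rotation"]).T+np.array(s["origin"]); P[D==0]=np.nan
    return P
E
python3 - <<'E'
from h import *
for n in("side","top"):
    s=arm.snapshot(n); cv2.imwrite(f"pics/{n}0.png",s["pixels"]); np.save(f"{n}0.npy",pts(s)); print(n,s["origin"],s["fovy"],s["k1"])
print(arm.read_state())
E
```

```text
Traceback (most recent call last):
  File "h.py", line 9, in pts
    P=c@np.array(s["rotation"]).T+np.array(s["origin"]); P[D==0]=np.nan
      ~~~~~~~~~~~~~~~~~~~~~~~~~~~^~~~~~~~~~~~~~~~~~~~~~
ValueError: operands could not be broadcast together with shapes (384,512) (3,)
```

View pics/side0.png

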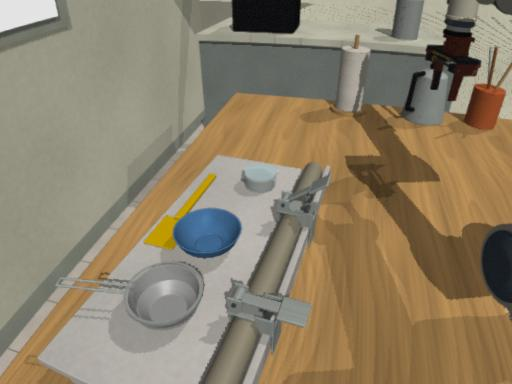

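The side view shows two clips on the roll. The far one, at about (310,190), stands up, and the near one, at about (275,305), lies level. The camera rotation is a 3-vector, so I'll treat it as roll, pitch, yaw in degrees.

```bash
sed -i 's/np.array(s\["rotation"\]).T/Rot.from_euler("xyz",s["rotation"],degrees=True).as_matrix().T/; 1a from scipy.spatial.transform import Rotation as Rot' h.py
python3 - <<'E'
from h import *
for n in("side","top"):
    s=arm.snapshot(n); cv2.imwrite(f"pics/{n}0.png",s["pixels"]); P=pts(s);np.save(f"{n}0.npy",P); print(n,s["origin"],s["rotation"],s["fovy"],s["k1"])
    if n=="side":
        for u,v in((320,185),(325,181),(310,192),(290,210),(290,305),(300,312),(270,305),(400,280),(220,180)): print(u,v,P[v,u].round())
print(arm.read_state())
E
```

```text
side [485.37012399 502.35649364 555.88891316] [  55.9783852     0.19584817 -166.52199927] 56.54945102844453 -0.10732685609930163
320 185 [502. -20. 216.]
325 181 [494. -29. 220.]
310 192 [517. -19. 200.]
290 210 [552. -30. 145.]
290 305 [516. 198. 163.]
300 312 [501. 206. 162.]
270 305 [542. 203. 161.]
400 280 [317. -37.  -1.]
220 180 [ 739. -166.  100.]
top [551.30991573  -6.23682746 853.88884702] [  5.04404254   0.09767882 -88.9890104 ] 51.76142873617052 -0.11231237438305543
{'time': 0.15, 'joint_positions': array([-7.41247552e+01,  5.25485849e+00,  7.05657332e+01, -1.42573825e-03,
        1.04266561e+02, -3.24860286e+00]), 'qd': array([-0.05398856, -0.15255466, -0.22124537, -0.05491592,  0.06208597,
        0.04967957]), 'joint_torque': array([ 1.00517016e-03, -4.47047496e+01, -4.06906915e+01,  6.99136849e-02,
        2.74602481e-02, -8.28694988e-05]), 'ee_pos': array([ 196.49704382, -566.67731896,  221.75221506]), 'tcp_rot': array([177.6600721 ,  89.91283642, 106.78356951]), 'force': array([0.45159792, 0.31875235, 0.46539466]), 'moment': array([ 0.02328822, -0.01271587, -0.02695203]), 'grip_width': 88.07750144882867}
```

View pics/top0.png

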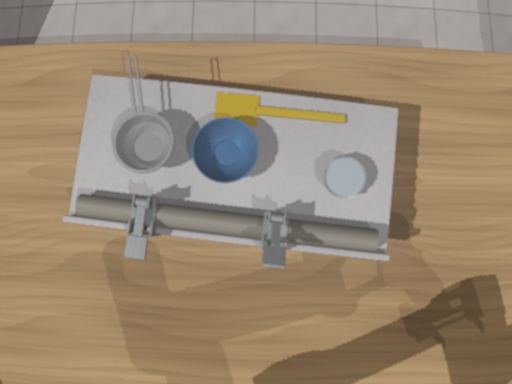

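The top view shows the shut clip's paddle at about (137,247) and the open clip's paddle at about (274,257). The bowl is at (226,150), behind the roll.

```bash
python3 - <<'E'
from h import *
P=np.load("top0.npy"); S=np.load("side0.npy")
for v in range(208,272,4): print(v,[tuple(P[v,u].round().astype(int)) for u in (262,268,274,280,286)])
for n,Q in(("top",P),("side",S)):
    q=Q.reshape(-1,3); m=(abs(q[:,1]+30)<70)&(q[:,0]>440)&(q[:,0]<600)&(q[:,2]>190)&(q[:,2]<240); q=q[m]
    print(n,len(q),q.min(0),q.max(0),q.mean(0))
    c=np.median(q,0); U,W,V=np.linalg.svd(q-q.mean(0)); print(V.round(3))
    m=Q.reshape(-1,3); m=m[(abs(m[:,1]-200)<70)&(m[:,0]>440)&(m[:,0]<525)&(m[:,2]>150)&(m[:,2]<180)]; print("shut",m.min(0),m.max(0),m.mean(0))
E
```

```text
208 [(np.int64(584), np.int64(-16), np.int64(102)), (np.int64(584), np.int64(-27), np.int64(102)), (np.int64(584), np.int64(-39), np.int64(101)), (np.int64(585), np.int64(-50), np.int64(101)), (np.int64(585), np.int64(-61), np.int64(101))]
212 [(np.int64(576), np.int64(-16), np.int64(100)), (np.int64(575), np.int64(-26), np.int64(145)), (np.int64(577), np.int64(-39), np.int64(98)), (np.int64(577), np.int64(-50), np.int64(101)), (np.int64(577), np.int64(-61), np.int64(102))]
216 [(np.int64(568), np.int64(-16), np.int64(130)), (np.int64(567), np.int64(-26), np.int64(163)), (np.int64(568), np.int64(-36), np.int64(166)), (np.int64(568), np.int64(-46), np.int64(164)), (np.int64(568), np.int64(-57), np.int64(168))]
220 [(np.int64(561), np.int64(-16), np.int64(139)), (np.int64(561), np.int64(-26), np.int64(161)), (np.int64(561), np.int64(-36), np.int64(166)), (np.int64(561), np.int64(-46), np.int64(167)), (np.int64(561), np.int64(-57), np.int64(162))]
224 [(np.int64(553), np.int64(-16), np.int64(141)), (np.int64(554), np.int64(-26), np.int64(148)), (np.int64(554), np.int64(-36), np.int64(17
[... 2683 characters left out ...]
(461), np.int64(-71), np.int64(0))]
top 530 [485.5148817  -53.42491364 190.21681987] [531.9347579  -15.5880043  224.24503732] [504.58360508 -34.06121359 210.53676082]
[[-0.77   0.054  0.636]
 [ 0.082  0.997  0.014]
 [-0.633  0.063 -0.772]]
shut [487.55605617 185.13685392 157.82795499] [524.76853572 225.58630108 165.91560486] [506.92364098 204.9952783  162.33975191]
side 275 [484.91737328 -53.92528962 190.07469737] [532.41351806 -14.39956858 223.50065504] [505.51804336 -31.65933276 209.86458101]
[[ 0.787 -0.083 -0.611]
 [-0.074 -0.996  0.041]
 [ 0.612 -0.013  0.79 ]]
shut [487.55906053 185.11713727 155.3053973 ] [524.977485   225.70347674 163.68522619] [506.82311103 206.76580687 161.35310622]
```

```bash
cat > d.py <<'E'
import sys
from h import *
s=arm.read_state(); R=Rot.from_euler("xyz",s["tcp_rot"],degrees=True); t=np.array([float(a) for a in sys.argv[1:4]])
d=R.inv().apply(t-s["ee_pos"]); G=np.array([[0,0,-1],[0,1,0],[1,0,0]]).T  # want tool x=-z
print(s["time"],s["ee_pos"].round(1),s["force"].round(1),s["grip_width"],"\n",R.as_matrix().round(3),"\nslide mm",d.round(1))
print("joints",s["joint_positions"].round(1))
E
python3 d.py 494 -34 255
```

```text
0.15 [ 196.5 -566.7  221.8] [0.5 0.3 0.5] 88.07750144882867 
 [[-0.     0.945  0.328]
 [ 0.001  0.328 -0.945]
 [-1.     0.    -0.002]] 
slide mm [ -32.6  455.6 -405.9]
joints [-74.1   5.3  70.6  -0.  104.3  -3.2]
```

servo_tool([
  {"slide":[-0.033,0.034,-0.03]},
  {"slide":[0,0.045,-0.04]},
  {"slide":[0,0.045,-0.04]},
  {"slide":[0,0.045,-0.04]},
  {"slide":[0,0.045,-0.04]},
], grip=255, newtons=20)

```text
invalid input
```

```bash
python3 d.py 494 -34 255
```

```text
0.15 [ 196.5 -566.7  221.8] [0.5 0.3 0.5] 88.07750144882867 
 [[-0.     0.945  0.328]
 [ 0.001  0.328 -0.945]
 [-1.     0.    -0.002]] 
slide mm [ -32.6  455.6 -405.9]
joints [-74.1   5.3  70.6  -0.  104.3  -3.2]
```

Each row probably needs a "rot" as well.

servo_tool([
  {"slide":[-0.033,0.034,-0.03],"rot":[0,0,0]},
  {"slide":[0,0.045,-0.04],"rot":[0,0,0]},
  {"slide":[0,0.045,-0.04],"rot":[0,0,0]},
  {"slide":[0,0.045,-0.04],"rot":[0,0,0]},
  {"slide":[0,0.045,-0.04],"rot":[0,0,0]},
], grip=255, newtons=20)

```text
time: 0.78
ee_pos: [338.1, -312.7, 252.8]
tcp_rot: [176.1, 89.6, 104.8]
force: [0.7, 0.3, -0.5]
grip_width: 41.4
```

```bash
python3 d.py 494 -34 255
```

```text
0.775 [ 338.1 -312.7  252.8] [ 0.7  0.3 -0.5] 41.436158235545214 
 [[-0.002  0.947  0.321]
 [ 0.007  0.321 -0.947]
 [-1.     0.    -0.007]] 
slide mm [  -0.6  237.  -214. ]
joints [-47.1 -15.4  86.9   0.2 108.9  24.2]
```

servo_tool([
  {"slide":[0,0.045,-0.04],"rot":[0,0,0]},
  {"slide":[0,0.045,-0.04],"rot":[0,0,0]},
  {"slide":[0,0.045,-0.04],"rot":[0,0,0]},
  {"slide":[0,0.045,-0.04],"rot":[0,0,0]},
  {"slide":[0,0.03,-0.03],"rot":[0,0,0]},
])

```text
time: 1.4
ee_pos: [479.0, -55.4, 253.3]
tcp_rot: [172.9, 89.6, 101.7]
force: [-0.5, -0.6, -0.7]
grip_width: 0.3
```

servo_tool([
  {"slide":[0,0,0],"rot":[0.137,0,0]},
  {"slide":[0,0,0],"rot":[0.137,0,0]},
  {"slide":[0,0,0],"rot":[0.137,0,0]},
  {"slide":[0,0,0],"rot":[0,0,0]},
])

```text
time: 1.9
ee_pos: [479.6, -51.1, 251.5]
tcp_rot: [-144.5, 89.5, 120.5]
force: [0.7, 1.0, 0.7]
grip_width: 0.7
```

```bash
python3 d.py 494 -34 240; python3 -c "
from h import *
cv2.imwrite('pics/s1.png',arm.snapshot('side')['pixels'])"
```

```text
1.9 [479.6 -51.1 251.5] [0.7 1.  0.7] 0.7163569024852049 
 [[-0.005  0.996 -0.088]
 [ 0.008 -0.088 -0.996]
 [-1.    -0.005 -0.008]] 
slide mm [ 11.5  12.9 -18.2]
joints [-10.4 -12.1  84.2   0.4 108.2  84.7]
```

View pics/s1.png

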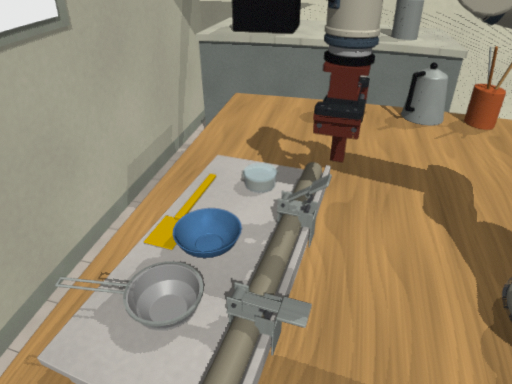

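The closed gripper is upright at about (338,150), just beside and above the open paddle at (318,187). I'll centre it over the paddle, then lower it.

servo_tool([
  {"slide":[0,0.013,-0.018],"rot":[0,0,0]},
  {"slide":[0.015,0,0],"rot":[0,0,0]},
  {"slide":[0,0,0],"rot":[0,0,0]},
])

```text
time: 2.33
ee_pos: [493.7, -34.7, 234.9]
tcp_rot: [-137.0, 89.4, 128.3]
force: [0.3, 0.5, -0.7]
grip_width: 0.3
```

```bash
python3 d.py 494 -34 160
```

```text
2.325 [493.7 -34.7 234.9] [ 0.3  0.5 -0.7] 0.31566950361586665 
 [[-0.006  0.997 -0.081]
 [ 0.008 -0.08  -0.997]
 [-1.    -0.007 -0.007]] 
slide mm [74.9  0.8 -0.2]
joints [ -8.2 -10.4  84.5   0.4 106.4  86.5]
```

servo_tool([
  {"slide":[0.01,0,0],"rot":[0,0,0]},
  {"slide":[0.01,0,0],"rot":[0,0,0]},
  {"slide":[0.01,0,0],"rot":[0,0,0]},
  {"slide":[0.01,0,0],"rot":[0,0,0]},
])

```text
time: 2.82
ee_pos: [492.8, -35.5, 193.3]
tcp_rot: [-140.9, 89.5, 124.5]
force: [-0.7, -0.4, 2.4]
grip_width: 0.5
```

servo_tool([
  {"slide":[0.008,0,0],"rot":[0,0,0]},
  {"slide":[0.008,0,0],"rot":[0,0,0]},
  {"slide":[0.008,0,0],"rot":[0,0,0]},
])

```text
time: 3.2
ee_pos: [492.3, -35.4, 171.1]
tcp_rot: [-150.7, 89.6, 114.7]
force: [-2.3, 0.2, 4.0]
grip_width: 0.6
```

```bash
python3 d.py 494 -34 160
```

```text
3.2 [492.3 -35.4 171.1] [-2.3  0.2  4. ] 0.5663664980543169 
 [[-0.003  0.997 -0.081]
 [ 0.006 -0.081 -0.997]
 [-1.    -0.003 -0.006]] 
slide mm [11.1  1.7 -1.5]
joints [ -8.3 -11.3  91.7   0.3  99.8  86.4]
```

servo_tool([
  {"slide":[0.005,0,0],"rot":[0,0,0]},
  {"slide":[0.005,0,0],"rot":[0,0,0]},
  {"slide":[0.003,0,0],"rot":[0,0,0]},
])

```text
time: 3.58
ee_pos: [492.2, -35.4, 157.6]
tcp_rot: [-154.4, 89.6, 111.0]
force: [-5.0, 1.3, 15.8]
grip_width: 0.5
```

At z = 157.6 the upward force is 15.8 N, so the lever is on its hard stop, past the snap. I'll back off straight up and look.

servo_tool([
  {"slide":[-0.01,0,0],"rot":[0,0,0]},
  {"slide":[-0.03,0,0],"rot":[0,0,0]},
  {"slide":[-0.05,0,0],"rot":[0,0,0]},
  {"slide":[-0.04,-0.05,0],"rot":[0,0,0]},
  {"slide":[0,-0.06,0],"rot":[0,0,0]},
])

```text
time: 4.2
ee_pos: [383.8, -27.4, 288.3]
tcp_rot: [-123.6, 89.3, 141.8]
force: [-1.0, -0.5, 1.0]
grip_width: 0.2
```

servo_tool([
  {"slide":[0,-0.03,0],"rot":[0,0,0]},
  {"slide":[0,0,0],"rot":[0,0,0]},
  {"slide":[0,0,0],"rot":[0,0,0]},
])

```text
time: 4.58
ee_pos: [352.4, -24.8, 291.0]
tcp_rot: [-151.2, 89.6, 114.2]
force: [0.6, 0.3, 0.5]
grip_width: 0.6
```

```bash
python3 - <<'E'
from h import *
s=arm.snapshot("side"); cv2.imwrite('pics/s2.png',s['pixels']); S=pts(s); P=pts(arm.snapshot("top")); P0=np.load("top0.npy")
for n,Q in(("side",S),("top",P)):
  q=Q.reshape(-1,3)
  for y in(-33,205):
    m=q[(abs(q[:,1]-y)<16)&(q[:,0]>470)&(q[:,0]<505)&(q[:,2]>120)&(q[:,2]<235)]; print(n,y,len(m),np.median(m,0) if len(m) else None, m[:,2].min() if len(m) else 0, m[:,2].max() if len(m) else 0)
print("dish area depth change",np.nanmedian(abs(P-P0)[120:180,195:258,2]))
print(arm.read_state()["ee_pos"],arm.read_state()["force"],arm.read_state()["qd"])
E
```

```text
side -33 207 [487.58917208 -31.79674155 162.26740422] 156.79800689405926 163.98984356905635
side 205 250 [496.63154344 204.72690019 161.49240419] 158.33470378655926 163.73478756123473
top -33 366 [487.65490966 -32.30190775 162.4596874 ] 158.32371254203804 166.13114480029105
top 205 173 [496.50449472 204.61941935 162.61298071] 158.04381582503174 165.8287285561829
dish area depth change 1.2225107506453696
[352.48951788 -24.84627891 290.74926358] [-0.32164928  0.16628246  0.25290711] [ 0.01117338  0.55262869  0.17015525  0.03283928  0.05431707 -0.1392793 ]
```

View pics/s2.png

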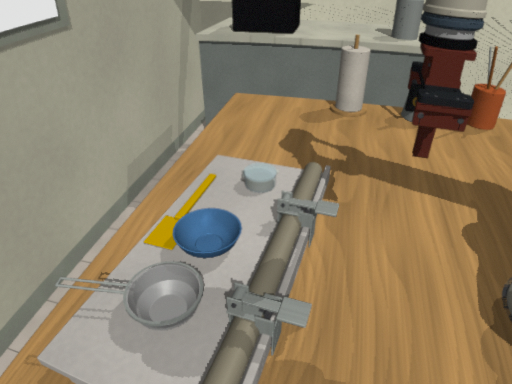

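The picture shows the far clip's lever lying level at about (320,208). The near clip at (275,305) and the dish at (207,232) haven't moved, and the gripper is clear at (430,120). I'm handing in.

```bash
python3 -c "
from bench import arm
print(arm.hand_in())"
```

```text
the job is handed in; nothing more can be done
None
```

The open clip is latched and the job is handed in at about 4.7 s of the 32 s allowed; `hand_in` reported no verdict. I pressed the lever down from above with closed fingers until it reached its hard stop (about 16 N upward at z = 158 mm), then moved clear.

Last checks, made after letting go:
- **Pressed lever:** both cameras put its paddle level at z ≈ 162 mm, where 161 mm is latched. This was about 1 s after release, so it is holding by itself.
- **Other clip:** its paddle is still level at z ≈ 162 mm. I never went near it.
- **Dish:** it looks unmoved in the picture, and the median depth change over it was 1.2 mm.
- **Robot:** it stands about 110 mm or more from everything, with the measured force close to zero.

No check failed or disagreed. Two early calls were rejected and did no harm: a script that misread the camera rotation format, and a move call without "rot" values.

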